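Set a carburettor's throttle lever to the idle mark

TASK

Set the carburettor's two-armed throttle lever to idle: turn it counter-clockwise (seen from above) until the black pointer on its short arm stands over the green tab, and leave it there. At first only the long arm's red grip can be reached, and the blue hood will stop your hand before the lever is home, so swing the red grip up near the hood, let go, then take the short arm's black grip, which has come out on the other side, and bring it on to the green tab. Leave the other things on the bench where they are.

Things in the scene. Friction and masses are not known exactly. Their poses are not given: they have to be found in the camera images.
- stand: Carburettor on a fixed setting stand. Origin: on the lever's vertical pivot axis, at bench level. Around it a flat grey degree disc, radius 150 mm, top 12 mm above the bench. The grey carburettor stands on the +x side: x 150 to 280, y -90 to 55 mm in the stand's frame, up to 105 mm high.
- hood (a point): Centre of the top of the blue flat hood that reaches from the carburettor over the disc: in the stand's frame x 50 to 162, y -80 to 60 mm (so 112 by 140 mm), underside 86 mm and top 98 mm above the bench. Its axes are the stand's. Both lever arms and their grips pass freely under it; a gripper coming from above does not.
- throttle (a joint): Lever angle, rad, counter-clockwise from above, stops at 0 and 3.05: the short arm's direction in the stand's frame (0 = +x, under the hood). The long arm points 2.618 rad clockwise of it. Starts 0 to 0.25. Friction 0.25 N m: stays where left. Near 1.5 the red grip is just short of the hood, the black grip clear of it. Arms: bars 14 mm wide, 29 to 39 mm above the bench.
- long_grip (a point): Middle of the red upright round grip on the long arm: 20 mm diameter, 40 mm tall (39 to 79 mm above the bench), 120 mm from the pivot axis; the point lies on its axis, 62 mm above the bench.
- short_grip (a point): Middle of the black upright round grip on the short arm: 18 mm diameter, 40 mm tall (39 to 79 mm above the bench), 90 mm from the pivot axis; the point lies on its axis, 62 mm above the bench. Starts hidden under the hood.
- pointer (a point): Tip of the small black pointer at the end of the short arm, 115 mm from the pivot axis, 18 mm above the bench, on the short arm's centre line.
- green_tab_mark (a point): Centre line of the green tab (the idle mark), 115 mm from the pivot axis, 15 mm above the bench. The tab is a flat strip on the disc, 16 mm wide, lying radially from 95 to 145 mm from the axis. Its direction in the stand's frame is the joint value wanted, between 2.3 and 2.85 rad.
- yellow_tab_mark (a point): The same point on a like yellow tab (fast idle; not wanted), direction 1.7 to 1.95 rad in the stand's frame.
- spray_can: Bystander: upright spray can, 64 mm diameter, 170 mm tall; origin at the centre of its underside.
- screwdriver: Bystander: screwdriver with a green handle lying on the bench, about 200 mm long along its own x; origin at its underside.
- wrench: Bystander: steel wrench lying on the bench, about 180 mm long along its own x; origin at its underside.
- parts_cup: Bystander: open yellow cup, 90 mm diameter, 60 mm tall; origin at the centre of its underside.

How it is judged (in metres and radians):
On the way:
1. the lever has been swung at least 1.0 rad from its stop and let go there, short of the green tab, so that it can be taken again by the short arm (value of joint throttle between 1 and 2.15 rad and velocity of joint throttle below 0.05 rad/s and contact force between the fingers and anything else below 0.3 N), for 0.2 s.
At the end, for the whole second after the job is handed in: The pointer's tip stands over the green tab, within 9 mm of its centre line (4.5 degrees), with the lever at rest (horizontal distance between pointer and green_tab_mark below 0.009 m and velocity of joint throttle between -0.03 and 0.03 rad/s); the robot touches nothing.
It fails at once if a bystander (spray can, screwdriver, wrench or cup) is moved by more than 30 mm (distance of any of spray_can, screwdriver, wrench, parts_cup from where it was at the start of the episode above 0.03 m).
It also fails if it takes over 51 s, if anything falls off the work surface, if the arm or the gripper's body presses on something with over 40 N, if the wrist force passes 120 N, or if a joint passes its speed limit or range.

ROBOT

A 6-joint arm with a two-finger parallel gripper is mounted at the origin on the work surface. World frame = base frame: x ahead of the robot, y to its left, z up, the work surface at z = 0. Lengths are in m, angles in degrees, forces in N, time in s.
With the tool pointing down it reaches from about 0.375 to 0.975 m from the base axis. Payload 3.8 kg.
Tool frame: the origin (TCP) lies between the finger pads; the fingertips stand 8 mm ahead of it and the grasp point (between the pads) lies 11 mm behind it (robot.finger_overhang is the distance from the TCP to the fingertips, in m); z points along the fingers, y is the line along which they close (so a half turn about z gives the same grasp; the last joint's range is limited). The gripper opens to 85 mm and grips with 20 to 120 N. Pads are 22 mm wide; open, the fingers measure 114 mm over their backs; the gripper's body (76 mm by 85 mm) begins 54 mm behind the grasp point. The pads swing forward as they close: fully open they stand 13 mm farther back than shut.
Start: joints at [61.083, 15.12, 91.902, -0, 72.978, -2.114], TCP at [0.304, 0.602, 0.239] pointing down, gripper open.
Joint ranges: [-150.88, 150.88], [-54.13, 125.18], [17.81, 147.31], [-75.09, 255.09], [0, 152.58], [-146.25, 146.25]. Speed limits (degrees/s): [147.25, 147.25, 180, 180, 180, 180].

INTERFACE

Orientations are given as [roll, pitch, yaw] about the fixed x, y, z axes, in that order (R = Rz(yaw) Ry(pitch) Rx(roll)).
In Python, from bench import robot gives the robot as it stands.
- The arm moves only by the shell command python3 -m handwheel 'ROWS' [FORCE]. ROWS is JSON, a list of rows, each a list of 5 numbers: the shift along the tool's x, y, z in cm, then the turn about the tool's z in rad, then the gripper's target within -1 to 1 (fully open at 1, half-way at 0, shut at -1). A call has exactly 10 rows; each row is the pose to reach, as a shift and turn from the pose commanded when the call began, along the tool's axes at that moment; what a row does not reach only later rows make up. A row lasts 1/8 s, in which the tool goes at most 62.5 mm and 10.7 degrees, less where a joint would pass 70% of its speed; a pose out of reach is approached as far as the arm can. A call with a gripper value outside its range is refused whole. The fingers move at their own pace and stop on an object; FORCE is the grip in N (left out, the last holds). Time passes only in rows, so rows that repeat a pose let the fingers close, or fill a call up. It gives the time, the measured TCP pose, the force, the opening and the grip force at its end, in the units of the state.
- robot.get_state(): the state, without advancing time (a new reading comes with each control period).
- robot.get_image(name): name is "scene" or "top"; returns a dict with "image" (400x640x3 uint8, red, green, blue), "mtx" (3x3 intrinsics, pixels), "k1" (the pictures are not rectified: a ray, as slopes to the right and down, at radius r is drawn at 1 + k1 r^2 times it, then the intrinsics apply), "cam_to_world" (4x4, takes a point from camera to world coordinates). Camera axes: x right, y down, z forward; pixel columns grow to the right and rows downward; lengths in m; the calibration is good to about 2 mm. A picture is of the moment at which its call begins. There is no depth.
- robot.hand_in(): hands the job in; it is judged then, once.
The state is a dict: "clock": time; "joints": joint angles; "joint_vel": joint speeds; "joint_torque": joint torques, N m; "position": TCP position; "eef_rot": TCP orientation; "ft_force": force on the tool from outside, world axes, zero at the start; "moment": the same for the moment, N m; "width": finger opening in m; "grip_force": force on a finger pad.
Only numpy, scipy, OpenCV 4.12 (cv2) and the standard library are available. Lean on these libraries where they do the work, as an engineer would, in place of code of your own. Each camera call takes 0.05 s, during which the arm holds its last target. There are 200 camera calls.

## Working session

There is one attempt and no reset: what is moved stays moved. The work goes in short steps, Python scripts to look and compute and a shell command to move; the robot and the scene stay as the last step left them, time stands still between calls to the robot, and variables do not carry over. Pictures are saved under pics/ and viewed, at most 10 in all, crops included, and the job is handed in when it is done.

```bash
mkdir -p pics; ls; python3 - <<'E'
from bench import robot
import cv2
for n in("scene","top"):
    d=robot.get_image(n); cv2.imwrite(f"pics/{n}0.png",d["image"][:,:,::-1])
    print(n,d["mtx"].tolist(),d["k1"],d["cam_to_world"].round(4).tolist())
s=robot.get_state();print(s["position"],s["eef_rot"],s["width"])
E
```

```text
pics
scene [[396.0919990759586, 0.0, 311.7125262565513], [0.0, 396.0919990759586, 197.81739989950987], [0.0, 0.0, 1.0]] -0.0946864480773883 [[-0.709, 0.5486, -0.443, 1.0545], [0.7052, 0.5515, -0.4456, 0.556], [-0.0001, -0.6284, -0.7779, 0.9846], [0.0, 0.0, 0.0, 1.0]]
top [[397.63492408836044, 0.0, 322.753787751138], [0.0, 397.63492408836044, 195.6037411172681], [0.0, 0.0, 1.0]] 0.014535274480311557 [[-0.0025, -0.9987, 0.0518, 0.454], [-0.9999, 0.0018, -0.014, 0.0356], [0.0139, -0.0518, -0.9986, 1.2567], [0.0, 0.0, 0.0, 1.0]]
[0.30404772 0.60191843 0.23806661] [-1.79880426e+02 -6.04416549e-03  1.53197013e+02] 0.08564869843807531
```

View pics/top0.png

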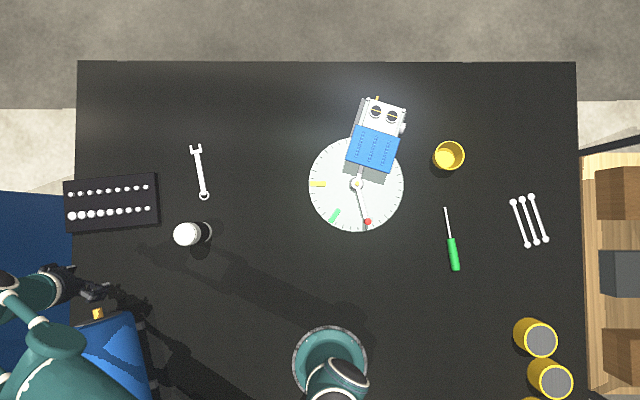

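View pics/scene0.png

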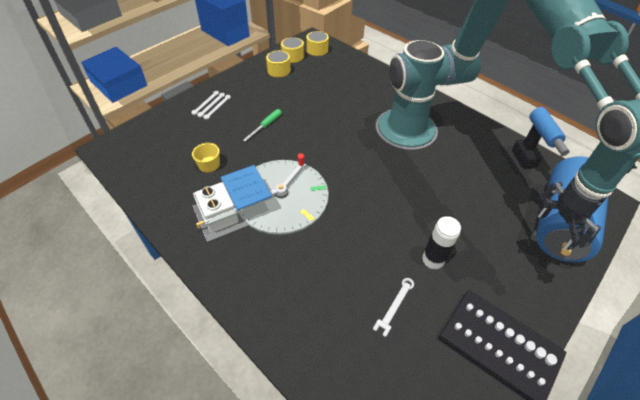

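The top view shows the disc around (357,184), the hood at (372,148), the red grip near (367,221), the green tab at (334,216) and the yellow tab at (317,184). I'll enlarge it.

```bash
python3 - <<'E'
import cv2
a=cv2.imread("pics/top0.png")[90:240,300:420]
cv2.imwrite("pics/c0.png",cv2.resize(a,None,fx=4,fy=4,interpolation=cv2.INTER_CUBIC))
E
```

```text
(no output)
```

View pics/c0.png

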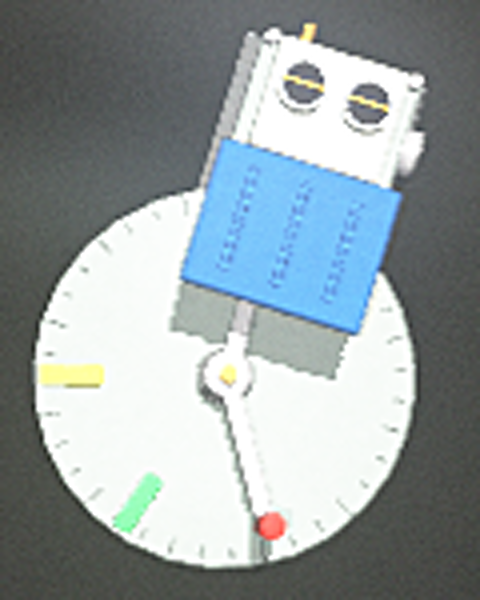

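Crop (4x, offset 300,90): disc edges at x 35/415 and y 187/568. Hood corners are (220,139), (402,194), (359,333) and (181,279). The red grip top is at (271,525), green tab centre (138,503) and yellow tab centre (71,376).

```bash
cat > h.py <<'E'
import numpy as np, cv2
from bench import robot
def ray(d,uv,z):
    uv=np.array(uv,float).reshape(-1,1,2)
    s=((uv[:,0]-d["mtx"][:2,2])/np.diag(d["mtx"])[:2])
    q=s.copy()
    for _ in range(20): q=s/(1+d["k1"]*(q**2).sum(1,keepdims=True))
    T=d["cam_to_world"]; r=np.c_[q,np.ones(len(q))]@T[:3,:3].T
    return T[:3,3]+r*((z-T[2,3])/r[:,2:])
E
python3 - <<'E'
from h import *
d=robot.get_image("top")
f=lambda p,z: ray(d,(np.array(p,float)+.5)/4-.5+[300,90],z)
disc=f([[35,377],[415,377],[225,187],[225,568]],.012)[:,:2]; print("disc",disc.mean(0).round(4), np.linalg.norm(disc-disc.mean(0),axis=1).round(3))
hc=f([[220,139],[402,194],[359,333],[181,279]],.098)[:,:2]
st=np.array([[162,60],[162,-80],[50,-80],[50,60]])/1e3
A=st-st.mean(0);B=hc-hc.mean(0)
yaw=np.arctan2((A[:,0]*B[:,1]-A[:,1]*B[:,0]).sum(),(A*B).sum())
R=np.array([[np.cos(yaw),-np.sin(yaw)],[np.sin(yaw),np.cos(yaw)]])
o=hc.mean(0)-R@st.mean(0); print("hood yaw",yaw,"origin",o.round(4),(A@R.T-B).round(4).tolist())
hub=f([[229,376]],.045)[0];print("hub",hub)
c=(o+disc.mean(0))/2
for n,p,z in(("red",[271,525],.079),("green",[138,503],.0135),("greenin",[152,480],.0135),("greenout",[123,526],.0135),("yellow",[71,376],.0135)):
    w=f([p],z)[0,:2]; v=R.T@(w-c); print(n,w.round(4),np.hypot(*v).round(4),np.arctan2(v[1],v[0]).round(3))
print("c",c)
g=ray(d,[[450,155],[455,255],[447,210],[187,233]],.02);print(g.round(3))
s=robot.get_state();print(s["clock"])
E
```

```text
disc [ 0.5555 -0.0861] [0.149 0.15  0.15  0.15 ]
hood yaw -0.2950287144216433 origin [ 0.5536 -0.0861] [[0.0019, -0.0007], [0.0021, -0.0008], [-0.0024, -0.001], [-0.0016, 0.0025]]
hub [ 0.55336729 -0.08589085  0.045     ]
red [ 0.4399 -0.1128] 0.1177 -2.618
green [ 0.4566 -0.0172] 0.1198 2.824
greenin [ 0.4745 -0.0282] 0.0988 2.81
greenout [ 0.4387 -0.0054] 0.1412 2.828
yellow [0.5561 0.0349] 0.1211 1.853
c [ 0.55455521 -0.08613553]
[[ 0.645 -0.382  0.02 ]
 [ 0.333 -0.391  0.02 ]
 [ 0.473 -0.369  0.02 ]
 [ 0.404  0.437  0.02 ]]
0.15
```

```bash
cat >> h.py <<'E'
C=np.array([.5547,-.0862]); SY=-.295
from scipy.spatial.transform import Rotation as Ro
def rel(targets):
    "targets: x,y,z,yaw deg -> tool shifts cm, turn rad"
    s=robot.get_state(); R=Ro.from_euler('xyz',s["eef_rot"],degrees=True)
    print(s["clock"],s["position"].round(4),s["eef_rot"].round(2),s["joints"].round(1),s["width"],s["ft_force"].round(1))
    for x,y,z,yaw in targets:
        d=R.inv().apply(np.array([x,y,z])-s["position"])*100
        t=-np.radians((yaw-s["eef_rot"][2]+180)%360-180)
        print(d.round(2),round(t,3))
def arc(r,a0,a1,n,z,off=0):
    "stand angles; tool y tangential"
    o=[]
    for a in np.linspace(a0,a1,n):
        w=a+SY; p=C+r*np.array([np.cos(w),np.sin(w)]); yaw=np.degrees(w)+off
        o.append((*p,z,yaw))
    return o
E
python3 -c "
from h import *
t=arc(.12,-2.618,-2.618,1,.2,180);print(t);rel(t)"
```

```text
[(np.float64(0.4378216471181397), np.float64(-0.11339284147755338), 0.2, np.float64(13.097394278391192))]
0.15 [0.3041 0.602  0.2382] [-179.89   -0.    153.2 ] [61.1 15.2 92.  -0.  73.  -2.1] 0.08518160987816842 [ 0.2 -0.3  0.5]
[-44.19 -57.81   3.92] 2.445
```

```bash
python3 -m handwheel '[[-4,-5.5,-2,0.17,1],[-8,-11,-2,0.34,1],[-12,-16,-2,0.5,1],[-16,-21,-2,0.68,1],[-20,-26,-2,0.85,1],[-24,-31.5,-2,1.02,1],[-28,-36.5,-2,1.2,1],[-32,-42,-1,1.36,1],[-36,-47,0,1.54,1],[-40,-52,0,1.7,1]]' 25; python3 -c "
from h import *
rel(arc(.12,-2.618,-2.618,1,.2,180)+arc(.12,-2.618,-2.618,1,.1,180))"
```

```text
clock: 1.4
position: [0.4194, -0.0099, 0.2404]
eef_rot: [-180.0, -0.0, 55.5]
ft_force: [1.3, 0.1, -0.9]
width: 0.0854
grip_force: 0.0
1.4 [ 0.4194 -0.0099  0.2404] [-1.800e+02 -1.000e-02  5.548e+01] [ -4.8 -13.7 121.    0.   72.8  29.8] 0.08535428972141182 [ 1.3  0.1 -0.9]
[-7.49  7.38  4.04] 0.74
[-7.49  7.38 14.04] 0.74
```

```bash
python3 -m handwheel '[[-1,1,0,0.15,1],[-2.1,2,1,0.3,1],[-3.1,3,3,0.45,1],[-4.2,4,5,0.6,0.6],[-5.23,4.91,7,0.745,0.3],[-5.23,4.91,9,0.745,0.2],[-5.23,4.91,10.5,0.745,0.1],[-5.23,4.91,10.5,0.745,0],[-5.23,4.91,10.5,0.745,0],[-5.23,4.91,10.5,0.745,0]]'; python3 -c "
from h import *
rel(arc(.12,-2.618,-2.618,1,.055,180))
import cv2
d=robot.get_image('top');cv2.imwrite('pics/a.png',cv2.resize(d['image'][130:250,290:430,::-1],None,fx=4,fy=4,interpolation=2))"
```

```text
clock: 2.65
position: [0.4319, -0.0789, 0.137]
eef_rot: [179.9, -0.1, 13.1]
ft_force: [0.2, 0.3, -0.3]
width: 0.0428
grip_force: 0.0
2.65 [ 0.4319 -0.0789  0.137 ] [ 1.7995e+02 -1.0000e-01  1.3130e+01] [-13.6  -5.8 125.8  -0.   59.9  63.3] 0.0428049428419375 [ 0.2  0.3 -0.3]
[-0.22  3.49  8.2 ] 0.001
```

View pics/a.png

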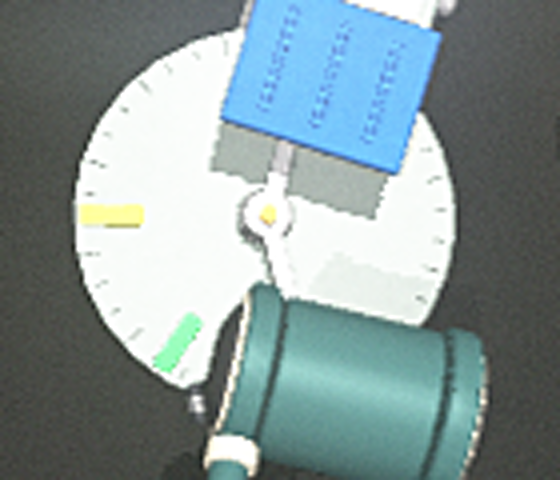

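The picture only shows the wrist over the red grip, near (350,380). The arm stopped 35 mm short in y, so I shift across and then descend with the fingers half open.

```bash
python3 -m handwheel '[[-0.2,1.7,0,0,0],[-0.2,3.5,0,0,0],[-0.2,3.5,2,0,0],[-0.2,3.5,4,0,0],[-0.2,3.5,6,0,0],[-0.2,3.5,8,0,0],[-0.2,3.5,8,0,0],[-0.2,3.5,8,0,-1],[-0.2,3.5,8,0,-1],[-0.2,3.5,8,0,-1]]'; python3 -m handwheel '[[0,0,0,0,-1],[0,0,0,0,-1],[0,0,0,0,-1],[0,0,0,0,-1],[0,0,0,0,-1],[0,0,0,0,-1],[0,0,0,0,-1],[0,0,0,0,-1],[0,0,0,0,-1],[0,0,0,0,-1]]'; python3 -c "
from h import *
rel(arc(.12,-2.618,-1.218,15,.055,180))"
```

```text
clock: 3.95
position: [0.4379, -0.1141, 0.0569]
eef_rot: [179.9, -0.1, 13.1]
ft_force: [-0.8, -3.3, 0.6]
width: 0.0192
grip_force: 25.7
clock: 5.2
position: [0.4378, -0.1138, 0.0568]
eef_rot: [179.9, -0.1, 13.1]
ft_force: [-2.2, -4.0, 5.7]
width: 0.019
grip_force: 26.1
5.2 [ 0.4378 -0.1138  0.0568] [ 1.7993e+02 -6.0000e-02  1.3120e+01] [-17.7   2.2 128.   -0.   49.7  59.2] 0.019015842623678413 [-2.2 -4.   5.7]
[ 0.01 -0.04  0.18] 0.0
[0.07 1.16 0.18] -0.1
[0.25 2.35 0.18] -0.2
[0.54 3.51 0.18] -0.3
[0.95 4.64 0.19] -0.4
[1.47 5.72 0.19] -0.5
[2.1  6.74 0.19] -0.6
[2.83 7.69 0.19] -0.7
[3.64 8.57 0.19] -0.8
[4.54 9.36 0.19] -0.9
[ 5.52 10.06  0.2 ] -1.0
[ 6.56 10.66  0.2 ] -1.1
[ 7.65 11.15  0.2 ] -1.2
[ 8.79 11.53  0.2 ] -1.3
[ 9.96 11.79  0.2 ] -1.4
```

Firm grip on red. I'll swing it in two calls of 0.7 rad.

```bash
python3 -m handwheel '[[0.05,1.16,0,-0.1,-1],[0.25,2.35,0,-0.2,-1],[0.55,3.5,0,-0.3,-1],[0.95,4.64,0,-0.4,-1],[1.47,5.72,0,-0.5,-1],[2.1,6.74,0,-0.6,-1],[2.83,7.69,0,-0.7,-1],[2.83,7.69,0,-0.7,-1],[2.83,7.69,0,-0.7,-1],[2.83,7.69,0,-0.7,-1]]'; python3 -c "
from h import *
rel(arc(.12,-1.918,-1.218,8,.056,180))"
```

```text
clock: 6.45
position: [0.4832, -0.1825, 0.0569]
eef_rot: [179.8, -0.0, 53.1]
ft_force: [2.5, -6.2, 3.9]
width: 0.0193
grip_force: 26.1
6.45 [ 0.4832 -0.1825  0.0569] [ 1.7981e+02 -2.0000e-02  5.3120e+01] [-23.4   8.9 120.6  -0.   50.3  13.5] 0.019293758386784265 [ 2.5 -6.2  3.9]
[-0.01 -0.04  0.09] -0.001
[0.05 1.15 0.09] -0.101
[0.24 2.34 0.09] -0.201
[0.53 3.5  0.1 ] -0.301
[0.95 4.63 0.1 ] -0.401
[1.47 5.71 0.1 ] -0.501
[2.1  6.73 0.11] -0.601
[2.83 7.68 0.11] -0.701
```

```bash
python3 -m handwheel '[[0.05,1.16,0,-0.1,-1],[0.25,2.35,0,-0.2,-1],[0.55,3.5,0,-0.3,-1],[0.95,4.64,0,-0.4,-1],[1.47,5.72,0,-0.5,-1],[2.1,6.74,0,-0.6,-1],[2.83,7.69,0,-0.7,-1],[2.83,7.69,0,-0.7,-1],[2.83,7.69,0,-0.7,-1],[2.83,7.69,0,-0.7,-1]]'; python3 -m handwheel '[[0,0,0,0,-0.3],[0,0,0,0,-0.2],[0,0,0,0,-0.2],[0,0,0,0,-0.2],[0,0,0,0,-0.2],[0,0,0,0,-0.2],[0,0,0,0,-0.2],[0,0,-3,0,-0.2],[0,0,-7,0,-0.2],[0,0,-11,0,-0.2]]';  python3 -c "
from h import *
import cv2
rel(arc(.09,1.4,1.4,1,.168,0))
d=robot.get_image('scene');cv2.imwrite('pics/b.png',cv2.resize(d['image'][120:250,180:350,::-1],None,fx=4,fy=4,interpolation=2))"
```

```text
clock: 7.7
position: [0.5622, -0.2065, 0.0569]
eef_rot: [179.8, 0.2, 93.3]
ft_force: [2.6, -7.1, 2.3]
width: 0.0192
grip_force: 25.9
clock: 8.95
position: [0.5604, -0.2052, 0.1668]
eef_rot: [-180.0, -0.0, 93.3]
ft_force: [0.5, -0.8, 0.0]
width: 0.034
grip_force: 0.0
8.95 [ 0.5604 -0.2052  0.1668] [-1.7997e+02 -2.0000e-02  9.3320e+01] [-22.5   9.9 106.1   0.   64.  -25.8] 0.03399767200654197 [ 0.5 -0.8  0. ]
[19.7   4.62 -0.12] 0.524
```

View pics/b.png

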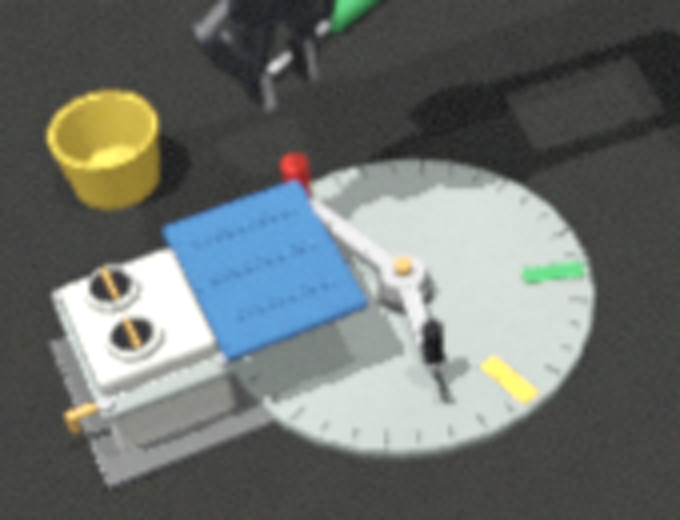

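The lever is released. The black grip has come out, its top at crop (432,328), and the pointer tip is at (448,400). The red grip stands just short of the hood.

```bash
python3 -m handwheel '[[5,1.2,0,0.13,-0.1],[10,2.4,0,0.26,-0.1],[15,3.5,0,0.4,-0.1],[19.7,4.6,0,0.524,-0.1],[19.7,4.6,0,0.524,-0.1],[19.7,4.6,0,0.524,-0.1],[19.7,4.6,1,0.524,-0.1],[19.7,4.6,3,0.524,-0.1],[19.7,4.6,3,0.524,-0.1],[19.7,4.6,3,0.524,-0.1]]'; python3 -c "
from h import *
d=robot.get_image('scene')
a=SY
for n,p,z in(('black',[432,326],.079),('tip',[448,400],.018),('green',[554,273],.0135),('yel',[510,379],.0135),('red',[294,160],.079)):
    w=ray(d,(np.array(p)+.5)/4-.5+[180,120],z)[0,:2];v=w-C;print(n,w.round(4),np.hypot(*v),np.arctan2(v[1],v[0])-SY)
rel(arc(.09,1.4,1.4,1,.057,0))"
```

```text
clock: 10.25
position: [0.5947, -0.0063, 0.1352]
eef_rot: [-179.9, 0.0, 63.3]
ft_force: [0.5, 0.1, -0.0]
width: 0.0383
grip_force: 0.0
black [ 0.5974 -0.0035] 0.09303865376053709 1.389581723243542
tip [0.6062 0.0195] 0.11757777472285538 1.41260918578048
green [ 0.4578 -0.0148] 0.1203471703814026 2.801744422135203
yel [0.5571 0.0359] 0.12214883063471808 1.8461233616088548
red [ 0.5608 -0.2061] 0.12009012768159924 -1.2246966292510062
10.3 [ 0.5952 -0.0062  0.1359] [-179.99    0.     63.27] [ -3.   11.4 107.8   0.   60.7  23.7] 0.03845621681622503 [-0.4  0.2 -0.2]
[ 0.04 -0.03  7.89] -0.001
```

```bash
python3 -m handwheel '[[0.2,0,2,0,-0.1],[0.2,0,4,0,-0.1],[0.2,0,6,0,-0.1],[0.2,0,7.8,0,-0.1],[0.2,0,7.8,0,-0.1],[0.2,0,7.8,0,-1],[0.2,0,7.8,0,-1],[0.2,0,7.8,0,-1],[0.2,0,7.8,0,-1],[0.2,0,7.8,0,-1]]'; python3 -c "
from h import *
rel(arc(.091,1.4,2.815,15,.057,0))"
```

```text
clock: 11.55
position: [0.5968, -0.0042, 0.0585]
eef_rot: [179.9, -0.0, 63.3]
ft_force: [3.5, -0.9, -2.7]
width: 0.0175
grip_force: 26.0
11.55 [ 0.5968 -0.0042  0.0585] [ 1.7991e+02 -4.0000e-02  6.3300e+01] [ -2.8  16.6 110.7  -0.   52.6  23.9] 0.01751612493399861 [ 3.5 -0.9 -2.7]
[-0.12 -0.08  0.15] -0.0
[-0.16 -1.    0.15] -0.101
[-0.3  -1.91  0.15] -0.202
[-0.53 -2.8   0.14] -0.303
[-0.85 -3.66  0.14] -0.404
[-1.26 -4.48  0.14] -0.506
[-1.74 -5.26  0.14] -0.607
[-2.3  -5.99  0.14] -0.708
[-2.94 -6.66  0.14] -0.809
[-3.63 -7.26  0.14] -0.91
[-4.38 -7.79  0.13] -1.011
[-5.19 -8.24  0.13] -1.112
[-6.03 -8.6   0.13] -1.213
[-6.91 -8.88  0.13] -1.314
[-7.81 -9.07  0.13] -1.415
```

```bash
python3 -m handwheel '[[-0.1,-0.95,0,-0.1,-1],[-0.25,-1.9,0,-0.2,-1],[-0.5,-2.8,0,-0.3,-1],[-0.83,-3.66,0,-0.4,-1],[-1.24,-4.48,0,-0.5,-1],[-1.72,-5.26,0,-0.6,-1],[-2.3,-5.99,0,-0.7,-1],[-2.3,-5.99,0,-0.7,-1],[-2.3,-5.99,0,-0.7,-1],[-2.3,-5.99,0,-0.7,-1]]'; python3 -c "
from h import *
rel(arc(.0905,2.107,2.815,8,.057,0))"
```

```text
clock: 12.8
position: [0.5324, 0.0023, 0.0584]
eef_rot: [180.0, -0.0, 103.4]
ft_force: [0.6, -0.0, 2.4]
width: 0.0173
grip_force: 26.5
12.8 [0.5324 0.0023 0.0584] [180.    -0.   103.36] [ -2.4  10.4 118.6   0.   51.  -15.8] 0.017333376972660963 [ 0.6 -0.   2.4]
[-0.08  0.05  0.14] -0.008
[-0.13 -0.87  0.14] -0.109
[-0.28 -1.77  0.14] -0.21
[-0.51 -2.65  0.14] -0.311
[-0.84 -3.51  0.14] -0.413
[-1.24 -4.33  0.14] -0.514
[-1.73 -5.1   0.14] -0.615
[-2.3  -5.82  0.14] -0.716
```

```bash
python3 -m handwheel '[[-0.05,-0.87,0,-0.1,-1],[-0.2,-1.77,0,-0.2,-1],[-0.45,-2.65,0,-0.3,-1],[-0.78,-3.51,0,-0.4,-1],[-1.2,-4.33,0,-0.5,-1],[-1.7,-5.1,0,-0.6,-1],[-2.25,-5.82,0,-0.71,-1],[-2.25,-5.82,0,-0.71,-1],[-2.25,-5.82,0,-0.71,-1],[-2.25,-5.82,0,-0.71,-1]]'; python3 -m handwheel '[[0,0,0,0,-0.4],[0,0,0,0,-0.2],[0,0,0,0,-0.1],[0,0,0,0,-0.1],[0,0,0,0,-0.1],[0,0,0,0,-0.1],[0,0,0,0,-0.1],[0,0,-3,0,-0.1],[0,0,-7,0,-0.1],[0,0,-13,0,-0.1]]';python3 -c "
from h import *
import cv2
d=robot.get_image('scene');cv2.imwrite('pics/e.png',cv2.resize(d['image'][140:250,230:350,::-1],None,fx=5,fy=5,interpolation=2))
rel(arc(.09,2.815,2.815,1,.057,0))"
```

```text
clock: 14.05
position: [0.4818, -0.0337, 0.0584]
eef_rot: [-180.0, 0.1, 144.0]
ft_force: [3.4, -5.7, 0.6]
width: 0.0168
grip_force: 26.3
clock: 15.3
position: [0.479, -0.0329, 0.1873]
eef_rot: [-179.9, -0.2, 144.1]
ft_force: [-0.2, -0.2, -0.0]
width: 0.0383
grip_force: 0.0
15.35 [ 0.485  -0.0336  0.1977] [179.68   0.57 144.09] [ -6.9  -4.2 117.5   0.   66.1 -61. ] 0.03837175597807012 [2.  0.6 5.2]
[ 0.41 -0.3  14.06] -0.005
```

View pics/e.png

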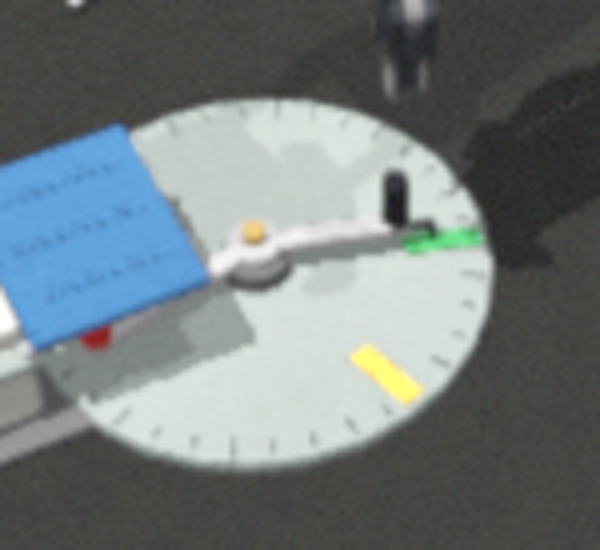

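The pointer end at (433,232) sits on the green tab, centre near (443,241). It may be slightly past the centre line. I'll move the arm clear and check from above.

```bash
python3 -m handwheel '[[-3,5,-2,0,0],[-6,10,-2,0,0],[-6,15,-2,0,0],[-6,20,-2,0,0],[-6,22,-2,0,0],[-6,22,-2,0,0],[-6,22,-2,0,0],[-6,22,-2,0,0],[-6,22,-2,0,0],[-6,22,-2,0,0]]';python3 -c "
from h import *
import cv2
d=robot.get_image('top');cv2.imwrite('pics/f.png',cv2.resize(d['image'][160:240,300:390,::-1],None,fx=7,fy=7,interpolation=2))
cv2.imwrite('pics/f_full.png',d['image'][:,:,::-1])
e=robot.get_image('scene')
for n,p,z in(('tip',[433,234],.018),('green',[443,241],.0135),('black',[396,178],.079)):
    w=ray(e,(np.array(p)+.5)/5-.5+[230,140],z)[0,:2];v=w-C;print(n,w.round(4),np.hypot(*v),np.arctan2(v[1],v[0])-SY)
"
```

```text
clock: 16.6
position: [0.6583, 0.1093, 0.2082]
eef_rot: [180.0, 0.0, 144.0]
ft_force: [0.0, -0.1, 0.0]
width: 0.0424
grip_force: 0.0
tip [ 0.4605 -0.0209] 0.11459947475168654 2.8303794871016947
green [ 0.4574 -0.0149] 0.1206360319943858 2.8040421002993874
black [ 0.4819 -0.0326] 0.09042225146530337 2.80171021794999
```

View pics/f.png

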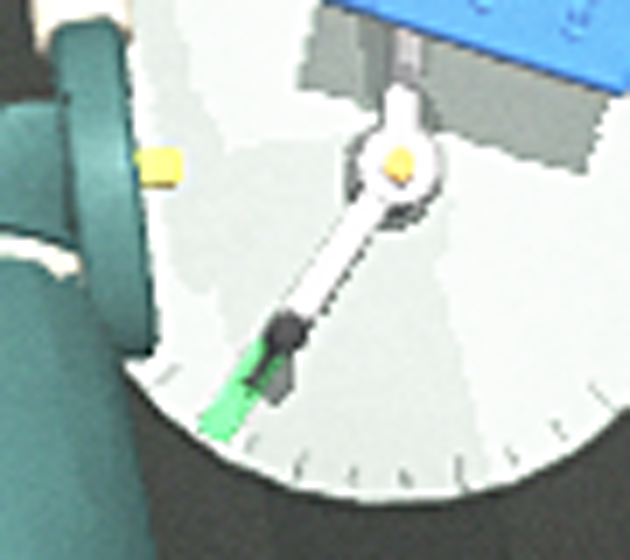

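From above, the pointer tip at about (251,385) lies on the green strip, whose axis runs from (266,350) to (216,431). I'll put numbers on that.

```bash
python3 -c "
from h import *
d=robot.get_image('top')
for n,p,z in(('tip',[251,385],.018),('green',[217,430],.0135),('black',[288,330],.079)):
    w=ray(d,(np.array(p)+.5)/7-.5+[300,160],z)[0,:2];v=w-C;print(n,w.round(4),np.hypot(*v),np.arctan2(v[1],v[0])-SY)
"
```

```text
tip [ 0.4591 -0.0211] 0.11571160475617448 2.8388700170092767
green [ 0.4391 -0.006 ] 0.14070576513427033 2.8304131991285
black [ 0.482  -0.0341] 0.0894477535609884 2.814255545573096
```

Tip and tab agree to about 0.03 rad (about 3 mm) in both views. I'm handing in.

```bash
python3 -c "
from bench import robot
print(robot.hand_in())"
```

```text
the job is handed in; nothing more can be done
None
```

The throttle lever is set to idle and the job is handed in: the pointer measured about 1–3 mm from the green tab's centre line (limit 9 mm) in both cameras, and the arm is clear of everything; the hand-in gave no verdict.

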